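Lock the flow regulator on pink

ROBOT

A 6-joint arm with a two-finger parallel gripper is mounted at the origin on the work surface. World frame = base frame: x ahead of the robot, y to its left, z up, the work surface at z = 0. Lengths are in m, angles in rad, forces in N, time in s.
With the tool pointing down it reaches from about 0.425 to 1.125 m from the base axis. Payload 14.9 kg.
Tool frame: the origin (TCP) lies where the fingers leave the gripper's body, on its centre line; the fingertips stand 78 mm ahead of it and the grasp point (between the pads) lies 60 mm ahead of it; z points along the fingers, x is the direction in which the jaws open and shut, and the axes are right-handed (so a half turn about z gives the same grasp; the last joint's range is limited). The gripper opens to 91 mm and grips with 3 to 60 N. Pads are 32 mm wide; open, the fingers measure 118 mm over their backs; the gripper's body (76 mm by 178 mm) begins 60 mm behind the grasp point.
Start: joints at [-1.246, 0.379, 1.734, -0, 1.028, -0.033], TCP at [0.245, -0.656, 0.292] pointing down, gripper open.
Joint ranges: [-2.77, 2.77], [-0.74, 2.19], [0, 2.66], [-1.06, 4.2], [0.31, 2.87], [-3.08, 3.08]. Speed limits (rad/s): [1.89, 1.89, 2.39, 3.14, 3.14, 3.14].

INTERFACE

Orientations are given as a unit quaternion [w, x, y, z].
In Python, from station import r gives the robot as it stands. The module is installed in compiled form; this text tells all that it offers.
- The arm moves only by the tool step_arm, never from a script. Its argument "moves" is a list of rows, each a list of 3 entries, a list of its own where there are three numbers: the shift along the world's x, y, z in m, then the turn about the world's z in rad, then the gripper's target within -1 to 1 (shut at 1, half-way at 0, fully open at -1). A call has 1 to 20 rows; each row shifts and turns the commanded pose from where the row before left it; what a row does not reach is not made up. A row lasts 1/12 s, in which the tool goes at most 41.7 mm and 7.16 degrees, less where a joint would pass 70% of its speed; a pose out of reach is approached as far as the arm can. A call is refused whole if a number of a shift passes 0.0417 or a number of a turn 0.125, either way. A call with a gripper value outside its range is refused whole. The fingers move at their own pace and stop on an object; the grip force is fixed at half the most. Time passes only in rows, so rows that do not move let the fingers close. It gives the time, the measured TCP pose, the force and the opening at its end, in the units of the state.
- r.sense(): the state, without advancing time (a new reading comes with each control period).
- r.snapshot(name): name is "scene" or "top"; returns a dict with "pixels" (480x640x3 uint8, blue, green, red), "K" (3x3 intrinsics, pixels), "dist" ([k1, k2, p1, p2, k3] as OpenCV has them; the pictures are not rectified), "pose" (4x4, takes a point from camera to world coordinates). Camera axes: x right, y down, z forward; pixel columns grow to the right and rows downward; lengths in m; the calibration is good to about 2 mm. A picture is of the moment at which its call begins. There is no depth.
- r.finish_job(): hands the job in, once; it reports no verdict.
Trained networks look in a picture, given as the dict that the camera call returned (one of the last four; its "shot" number tells which), for a name from the list of things; names that differ only in an ending like _2 or _b are one class to them, and where a whole thing is asked for, a point or a joint stands for the part that bears it (a point fixed in the world has none). Each returns a list of dicts, best first, with "conf" (0 to 1); they miss things now and then, are a little off and sometimes report something else, mostly with a low value. They report only what shows in the picture. A call takes as long as a camera call.
- r.boxes_of(picture, query): "at" ([row, column] in pixels, amid what is visible of it).
- r.trace(picture, query): "pixels" (480x640 bool, what is visible of it) and "at" ([row, column] in pixels, amid what is visible of it).
The state is a dict: "time": time; "joint_pos": joint angles; "qvel": joint speeds; "effort": joint torques, N m; "eef_pos": TCP position; "tcp_rot": TCP orientation; "wrist_force": force on the tool from outside, world axes, zero at the start; "ft_torque": the same for the moment, N m; "grip_width": finger opening in m.
Only numpy, scipy, OpenCV 4.12 (cv2) and the standard library are available. Lean on these libraries where they do the work, as an engineer would, in place of code of your own. Each camera call takes 0.05 s, during which the arm holds its last target.

TASK

Turn the big knurled knob of the flow regulator until the pink sector of its dial fills the white-framed window, then push the knob down until it is fully home and locked there with pink still filling the window, and let go. The notch it drops into lies a little to one side of mid-sector: lean on the knob only lightly, feel for the notch by turning slowly to and fro within the pink, and never force the knob down. Leave the tip, vial and strainer where they stand.

Things in the scene. Friction and masses are not known exactly. Their poses are not given: they have to be found in the camera images.
- regulator: grey flow regulator fixed to the bench: housing 150 (x) by 135 (y) mm, 42 mm high, brass ports to +-y reaching 94 mm from the axis, on top a dark round cover 132 mm in diameter, upper face 50 mm above the bench. Origin: on the bench, on the vertical axis of knob and dial; +x points from that axis to the window. Yaw varies.
- window (a point): centre of the white-framed window in the dark cover, 48.5 mm from the knob axis along the regulator's +x, 50 mm above the bench: an opening 23 mm long and 0.4 rad wide, through which the dial just below shows. The dial has a pink, a blue and a green sector, each 1.3 rad wide, centres 2.09 rad apart, pale gaps between.
- dial (a joint): angle of dial and knob together about the vertical axis, rad, growing counter-clockwise seen from above; 0 = pink centred in the window, pink fills the window within +-0.45. Starts between 0.9 and 2.3, so it must be turned clockwise. Friction 0.1 N m; stays where it is left. Stops at -0.8 and 3.0.
- knob (a joint): how far the knob (0.22 kg, 3 N friction) is pushed down, m: 0 = up (start), 0.012 = fully home at a stop. It stays where it is left; pushing it down takes 1 N. From 0.002 on its hidden pin presses on a sprung index ring (3 N, rising 1 N per mm), which off a notch yields 6 mm and then stops hard at 0.008; forcing the pin there (over 20 N on it) breaks it.
- knob_top (a point): centre of the knob's flat top. The knob is a knurled aluminium cylinder 51 mm in diameter, 50 mm tall; its top is 102 mm above the bench when up and 90 mm when home; its lower edge is 2 mm above the cover when up and sinks into the cover when down.
- spindle: shaft that carries dial, knob and pin, origin on the bench on the knob axis. One hidden notch per colour, its place different each time, 0.17 to 0.38 rad to one side of the dial angle where that colour is centred; the pin enters within about +-0.05 rad of it: the ring then springs up and the push falls to about 1 N or less, down to home. Turning hard against the notch's side also loads the pin.
- tip: pink ceramic spray tip, loose, 26 mm in diameter, 20 mm tall, origin at the centre of its foot; a bystander
- vial: glass pressure vial with steel end caps, loose, standing upright, 28 mm in diameter, 74 mm tall, origin at the centre of its foot; a bystander
- strainer: brass strainer, loose, standing upright, 38 mm in diameter, 54 mm tall, origin at the centre of its foot; a bystander

How it is judged:
On the way:
1. the pink sector fills the window, the knob not yet home (value of joint dial between -0.45 and 0.45 rad and value of joint knob below 0.009 m), for 0.2 s.
At the end, for the whole second after the job is handed in: the knob is pushed home (within 1.5 mm of its full 12 mm), the dial is at rest and within 0.45 rad of pink-centred, so that pink fills the window (value of joint knob above 0.0105 m and value of joint dial between -0.45 and 0.45 rad and velocity of joint dial between -0.05 and 0.05 rad/s); the robot touches nothing.
It fails at once if the pin is forced against the index ring with more than 20 N (contact force between spindle and regulator above 20 N).
It fails at once if a bystander is moved by more than 15 mm (distance of any of tip, vial, strainer from where it was at the start of the episode above 0.015 m).
It also fails if it takes over 64 s, if anything falls off the work surface, if the arm or the gripper's body presses on something with over 40 N, if the wrist force passes 120 N, or if a joint passes its speed limit or range.

## Working session

There is one attempt and no reset: what is moved stays moved. The work goes in short steps, Python scripts to look and compute and a tool call to move; the robot and the scene stay as the last step left them, time stands still between calls to the robot, and variables do not carry over. Pictures are saved under pics/ and viewed, and the job is handed in when it is done.

Besides the shell and the picture viewer there is one more tool, called after "Request:" as name(argument=value, ...), one argument or row to a line, values as JSON. step_arm: Moves the arm, as the interface text tells. Its arguments: {"type":"object","properties":{"moves":{"type":"array"}},"required":["moves"]}

```bash
mkdir -p pics; python3 - <<'E'
from station import r
import cv2,numpy as np
s=r.sense()
for k,v in s.items(): print(k,np.round(v,3))
for n in ["scene","top"]:
    p=r.snapshot(n); cv2.imwrite(f"pics/{n}0.png",p["pixels"])
    print(n,p["K"].round(1).tolist(),np.round(p["dist"],4),p["pose"].round(3).tolist())
    for q in ["knob_top","window","regulator","tip","vial","strainer"]:
        try: print(q,[(np.round(d["at"],1).tolist(),round(d["conf"],2)) for d in r.boxes_of(p,q)][:3])
        except Exception as e: print(q,e)
E
```

```text
time 0.0
joint_pos [-1.246  0.379  1.735 -0.     1.029 -0.033]
qvel [-0.003  0.    -0.001 -0.002 -0.001 -0.   ]
effort [-1.0000e-03 -7.6372e+01 -4.3437e+01  6.5000e-02  4.2000e-02 -0.0000e+00]
eef_pos [ 0.245 -0.655  0.292]
tcp_rot [-0.     0.822 -0.57  -0.   ]
wrist_force [-0.923  0.541 -0.079]
ft_torque [ 0.014 -0.038  0.045]
grip_width 0.091
scene [[503.0, 0.0, 314.7], [0.0, 503.0, 243.6], [0.0, 0.0, 1.0]] [0.0127 0.     0.     0.     0.    ] [[-0.796, 0.337, -0.502, 0.916], [0.605, 0.429, -0.671, 0.5], [-0.011, -0.838, -0.545, 0.457], [0.0, 0.0, 0.0, 1.0]]
knob_top [([227.7, 274.6], 0.67)]
window [([269.7, 277.1], 0.81)]
regulator [([266.1, 272.9], 0.9), ([232.2, 273.4], 0.35)]
tip [([336.6, 273.9], 0.67), ([231.5, 275.9], 0.44)]
vial [([295.2, 340.1], 0.78)]
strainer [([213.7, 244.1], 0.8)]
top [[601.5, 0.0, 312.5], [0.0, 601.5, 243.0], [0.0, 0.0, 1.0]] [-0.0833  0.      0.      0.      0.    ] [[0.014, -0.995, 0.102, 0.522], [-0.999, -0.018, -0.037, 0.083], [0.039, -0.101, -0.994, 0.961], [0.0, 0.0, 0.0, 1.0]]
knob_top [([261.3, 371.8], 0.64), ([209.8, 288.1], 0.45)]
window [([272.0, 356.4], 0.92)]
regulator [([272.5, 352.4], 0.86), ([259.3, 370.7], 0.28)]
tip [([210.2, 291.0], 0.71)]
vial [([263.5, 281.3], 0.77)]
strainer [([280.1, 456.5], 0.68), ([263.1, 374.8], 0.67)]
```

View pics/scene0.png

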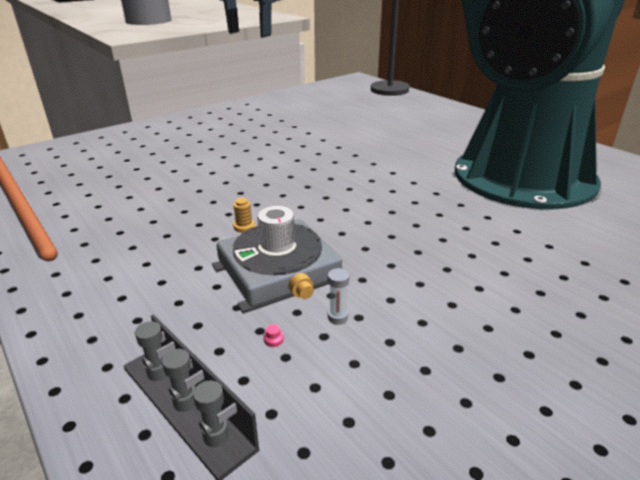

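View pics/top0.png

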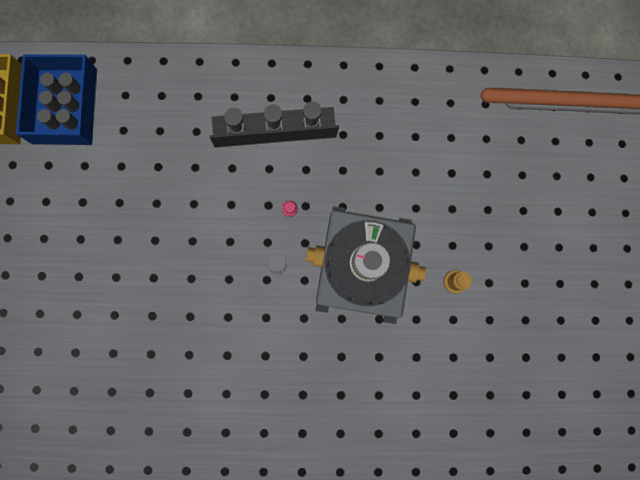

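```bash
cat > h.py <<'E'
import cv2,numpy as np
def ray(p,uv,z):
    n=cv2.undistortPoints(np.array([[uv]],float),p["K"],np.array(p["dist"]))[0,0]
    d=p["pose"][:3,:3]@[n[0],n[1],1]; o=p["pose"][:3,3]
    return o+d*(z-o[2])/d[2]
def proj(p,P):
    T=np.linalg.inv(p["pose"]); 
    return cv2.projectPoints(np.array(P,float).reshape(-1,3),cv2.Rodrigues(T[:3,:3])[0],T[:3,3],p["K"],np.array(p["dist"]))[0][:,0]
E
python3 - <<'E'
from station import r
from h import *
p=r.snapshot("top"); im=p["pixels"]
cv2.imwrite("pics/c1.png",cv2.resize(im[195:335,260:480],(0,0),fx=3.6,fy=3.6,interpolation=cv2.INTER_CUBIC))
p2=r.snapshot("scene")
cv2.imwrite("pics/c2.png",cv2.resize(p2["pixels"][190:360,200:370],(0,0),fx=3.5,fy=3.5,interpolation=cv2.INTER_CUBIC))
for n,z in [("knob_top",.1),("window",.05),("regulator",.03),("tip",.01),("vial",.037),("strainer",.027)]:
  for q in (p,p2):
    for d in r.trace(q,n)[:2]:
        m=d["pixels"]; c=np.argwhere(m).mean(0); print(n,round(d["conf"],2),m.sum(),c.round(1),ray(q,c[::-1],z).round(4))
E
```

```text
knob_top 0.73 1117 [261.  370.7] [ 0.5852 -0.0333  0.1   ]
knob_top 0.84 1514 [228.5 275.7] [ 0.6059 -0.0031  0.1   ]
window 0.57 7841 [265.1 365.4] [ 0.5825 -0.032   0.05  ]
regulator 0.68 7998 [264.8 365.4] [ 0.5843 -0.0344  0.03  ]
regulator 0.87 6623 [266.8 275.8] [ 0.6043 -0.0119  0.03  ]
tip 0.63 187 [208.6 289.1] [0.6736 0.0859 0.01  ]
tip 0.64 383 [335.6 273. ] [0.6755 0.0875 0.01  ]
vial 0.57 328 [263.8 276.9] [0.5831 0.1031 0.037 ]
vial 0.89 1006 [296.1 337.8] [0.5817 0.1024 0.037 ]
strainer 0.78 493 [281.2 456.2] [ 0.5609 -0.1789  0.027 ]
strainer 0.69 548 [215.  241.8] [ 0.5637 -0.1795  0.027 ]
```

View pics/c1.png

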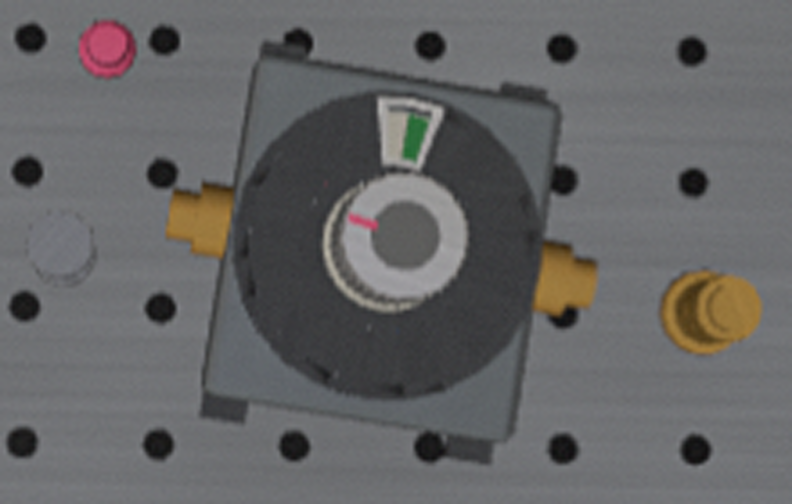

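View pics/c2.png

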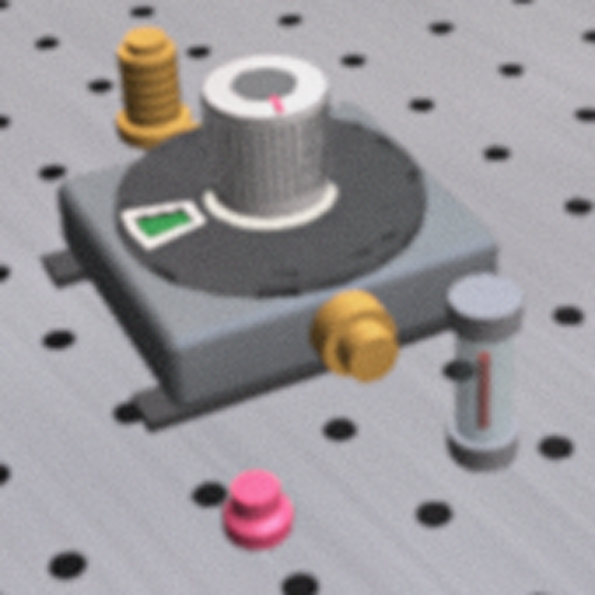

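```bash
python3 - <<'E'
from station import r
from h import *
p=r.snapshot("top"); c=lambda x,y:(x/3.6+260-.36,y/3.6+195-.36)
k=ray(p,c(404,236),.102); cv=ray(p,c(390,245),.05); w=ray(p,c(409,135),.05)
print(k,cv,w,np.linalg.norm(w-cv))
a=ray(p,c(348,217),.102);b=ray(p,c(376,226),.102); m=(a+b)/2-k
yaw=np.arctan2(*(w-cv)[1::-1]); print("yaw",yaw,"pink",np.arctan2(m[1],m[0])-yaw)
p2=r.snapshot("scene"); c2=lambda x,y:(x/3.5+200-.36,y/3.5+190-.36)
print(ray(p2,c2(265,87),.102))
from scipy.spatial.transform import Rotation as R
s=r.sense();q=s["tcp_rot"];M=R.from_quat([*q[1:],q[0]]).as_matrix();print(M.round(3),s["eef_pos"])
# side edges of housing for yaw
E
```

```text
[ 0.58622986 -0.0346875   0.102     ] [ 0.58622132 -0.03587419  0.05      ] [ 0.63331801 -0.04379631  0.05      ] 0.04775833692897954
yaw -0.16664954006415936 pink 1.4212543324162665
[ 0.58671229 -0.0326387   0.102     ]
[[ 0.35  -0.937  0.   ]
 [-0.937 -0.35   0.   ]
 [-0.    -0.    -1.   ]] [ 0.2451659  -0.65567491  0.29222492]
```

Request:
step_arm(
  moves=[
    [[0.017, 0.031, 0], 0.04, -1],
    [[0.017, 0.031, 0], 0.04, -1],
    [[0.017, 0.031, 0], 0.04, -1],
    [[0.017, 0.031, 0], 0.04, -1],
    [[0.017, 0.031, 0], 0.04, -1],
    [[0.017, 0.031, 0], 0.04, -1],
    [[0.017, 0.031, 0], 0.04, -1],
    [[0.017, 0.031, 0], 0.04, -1],
    [[0.017, 0.031, 0], 0.04, -1],
    [[0.017, 0.031, 0], 0.04, -1],
    [[0.017, 0.031, 0], 0.04, -1],
    [[0.017, 0.031, 0], 0.04, -1],
    [[0.017, 0.031, 0], 0.04, -1],
    [[0.017, 0.031, 0], 0.04, -1],
    [[0.017, 0.031, 0], 0.04, -1],
    [[0.017, 0.031, 0], 0.04, -1],
    [[0.017, 0.031, 0], 0.04, -1],
    [[0.017, 0.031, 0], 0.04, -1],
    [[0.017, 0.031, 0], 0.04, -1],
    [[0.017, 0.031, 0], 0.04, -1],
  ],
)

```text
time: 3.17
eef_pos: [0.5857, -0.0339, 0.2924]
tcp_rot: [-0.0, 0.979, -0.204, 0.0]
wrist_force: [0.2, -0.6, -0.2]
grip_width: 0.0909
```

Request:
step_arm(
  moves=[
    [[0, 0, 0], 0, -1],
    [[0, 0, 0], 0, -1],
  ],
)

```text
time: 3.33
eef_pos: [0.5856, -0.0343, 0.2921]
tcp_rot: [0.0, 0.979, -0.204, -0.0]
wrist_force: [0.1, -0.0, 0.0]
grip_width: 0.0913
```

Request:
step_arm(
  moves=[
    [[0.001, 0, -0.025], 0, -1],
    [[0, 0, -0.025], 0, -1],
    [[0, 0, -0.025], 0, -1],
    [[0, 0, -0.025], 0, -1],
    [[0, 0, -0.025], 0, -1],
    [[0, 0, -0.02], 0, -1],
    [[0, 0, 0], 0, -1],
    [[0, 0, 0], 0, -1],
  ],
)

```text
time: 4.0
eef_pos: [0.5855, -0.0364, 0.1469]
tcp_rot: [0.0, 0.979, -0.206, -0.001]
wrist_force: [-0.5, -0.4, 1.1]
grip_width: 0.0911
```

```bash
python3 - <<'E'
from station import r
from h import *
p2=r.snapshot("scene"); print(r.sense()["eef_pos"],r.sense()["joint_pos"].round(3) if hasattr(r.sense()["joint_pos"],"round") else r.sense()["joint_pos"])
cv2.imwrite("pics/c3.png",cv2.resize(p2["pixels"][130:330,170:370],(0,0),fx=3,fy=3,interpolation=cv2.INTER_CUBIC))
E
```

```text
[ 0.58627599 -0.03635155  0.14804708] [-0.102  0.416  2.011 -0.     0.714  0.312]
```

View pics/c3.png

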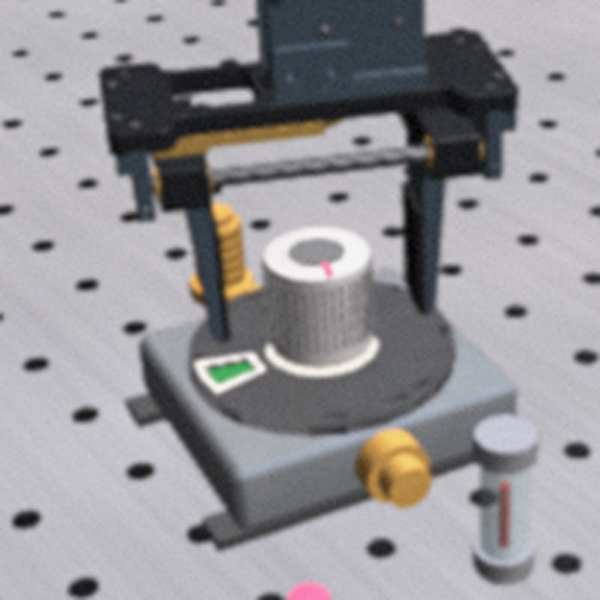

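The knob (top at about (318,255) in the crop) stands between the open fingers, which clear the cover. Closing now.

Request:
step_arm(
  moves=[
    [[0, 0.001, 0], 0, 0.2],
    [[0, 0, 0], 0, 0.5],
    [[0, 0, 0], 0, 1],
    [[0, 0, 0], 0, 1],
    [[0, 0, 0], 0, 1],
    [[0, 0, 0], 0, 1],
    [[0, 0, 0], 0, 1],
    [[0, 0, 0], 0, 1],
    [[0, 0, 0], 0, 1],
    [[0, 0, 0], 0, 1],
  ],
)

```text
time: 4.88
eef_pos: [0.5864, -0.0348, 0.1473]
tcp_rot: [0.0, 0.979, -0.205, 0.0]
wrist_force: [2.1, -1.3, 0.4]
grip_width: 0.0505
```

Request:
step_arm(
  moves=[
    [[0, 0, 0], -0.06, 1],
    [[0, 0, 0], -0.06, 1],
    [[0, 0, 0], -0.06, 1],
    [[0, 0, 0], -0.06, 1],
    [[0, 0, 0], -0.06, 1],
    [[0, 0, 0], -0.06, 1],
    [[0, 0, 0], -0.06, 1],
    [[0, 0, 0], -0.06, 1],
    [[0, 0, 0], -0.06, 1],
    [[0, 0, 0], -0.06, 1],
  ],
)

```text
time: 5.72
eef_pos: [0.5865, -0.0348, 0.1474]
tcp_rot: [-0.0, 0.874, -0.486, 0.0]
wrist_force: [3.2, -2.5, 0.2]
grip_width: 0.0504
```

```bash
cat > look.py <<'E'
from station import r
from h import *
import sys
p2=r.snapshot("scene"); s=r.sense()
q=s["tcp_rot"]
print("pos",np.round(s["eef_pos"],4),"yaw",round(np.arctan2(2*(q[1]*q[2]+q[0]*q[3]),1-2*(q[2]**2+q[3]**2)),3),"F",np.round(s["wrist_force"],2),"T",np.round(s["ft_torque"],3),"w",s["grip_width"],"j6",s["joint_pos"][5])
cv2.imwrite(sys.argv[1],cv2.resize(p2["pixels"][170:300,200:350],(0,0),fx=4,fy=4,interpolation=cv2.INTER_CUBIC))
E
python3 look.py pics/d1.png
```

```text
pos [ 0.5865 -0.0348  0.1474] yaw -1.02 F [ 2.73 -1.69 -0.45] T [-0.375 -0.472 -0.133] w 0.0506299128489552 j6 0.9214727058396628
```

View pics/d1.png

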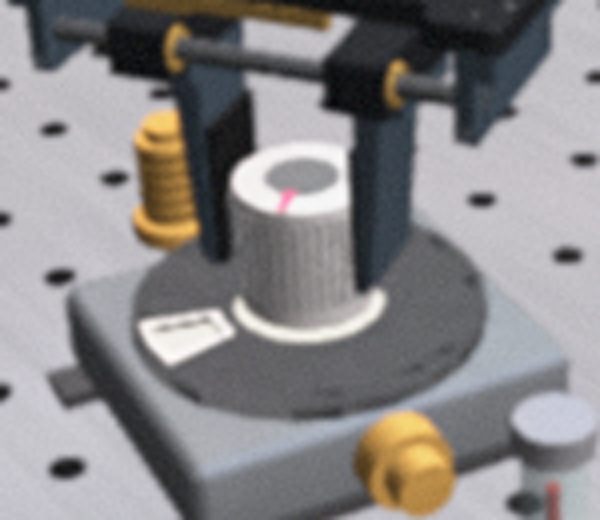

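The knob has turned: the pink mark moved and the window (about (187,333)) is pale. Continuing.

Request:
step_arm(
  moves=[
    [[0, 0, 0], -0.06, 1],
    [[0, 0, 0], -0.06, 1],
    [[0, 0, 0], -0.06, 1],
    [[0, 0, 0], -0.06, 1],
    [[0, 0, 0], -0.06, 1],
    [[0, 0, 0], -0.06, 1],
    [[0, 0, 0], -0.06, 1],
    [[0, 0, 0], -0.06, 1],
    [[0, 0, 0], -0.06, 1],
    [[0, 0, 0], -0.06, 1],
    [[0, 0, 0], 0, 1],
  ],
)

```text
time: 6.68
eef_pos: [0.5865, -0.0349, 0.1474]
tcp_rot: [0.0, -0.691, 0.723, -0.0]
wrist_force: [3.3, -4.2, -0.1]
grip_width: 0.0506
```

```bash
python3 look.py pics/d2.png
```

```text
pos [ 0.5865 -0.0349  0.1474] yaw -1.612 F [ 3.94 -3.88 -0.1 ] T [-0.567 -0.533 -0.066] w 0.05049435595007368 j6 1.51330549293715
```

View pics/d2.png

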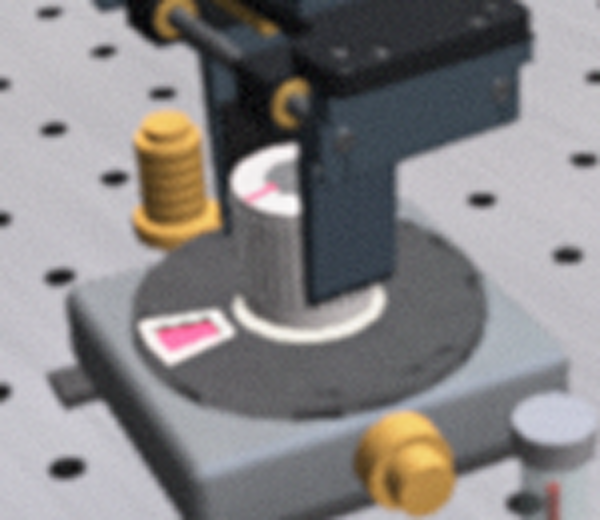

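Pink fills the window (about (187,333)), dial about 0.22. Now pressing lightly.

Request:
step_arm(
  moves=[
    [[0, 0, -0.0005], 0, 1],
    [[0, 0, -0.0005], 0, 1],
    [[0, 0, -0.0005], 0, 1],
    [[0, 0, 0], 0, 1],
  ],
)

```text
time: 7.07
eef_pos: [0.5865, -0.0349, 0.1458]
tcp_rot: [0.0, -0.693, 0.721, -0.0]
wrist_force: [3.7, -3.7, -0.1]
grip_width: 0.0509
```

Request:
step_arm(
  moves=[
    [[0, 0, -0.0005], 0, 1],
    [[0, 0, -0.0005], 0, 1],
    [[0, 0, -0.0005], 0, 1],
    [[0, 0, 0], 0, 1],
  ],
)

```text
time: 7.4
eef_pos: [0.5865, -0.0349, 0.1444]
tcp_rot: [0.0, -0.693, 0.721, -0.0]
wrist_force: [3.1, -4.2, 0.5]
grip_width: 0.0501
```

Request:
step_arm(
  moves=[
    [[0, 0, -0.0005], 0, 1],
    [[0, 0, -0.0005], 0, 1],
    [[0, 0, 0], 0, 1],
  ],
)

```text
time: 7.65
eef_pos: [0.5865, -0.0349, 0.1434]
tcp_rot: [0.0, -0.692, 0.721, -0.0]
wrist_force: [2.7, -4.8, 2.8]
grip_width: 0.0502
```

Request:
step_arm(
  moves=[
    [[0, 0, -0.0005], 0, 1],
    [[0, 0, -0.0005], 0, 1],
    [[0, 0, 0], 0, 1],
  ],
)

```text
time: 7.9
eef_pos: [0.5865, -0.0349, 0.1424]
tcp_rot: [0.0, -0.692, 0.721, -0.0]
wrist_force: [3.3, -4.7, 2.7]
grip_width: 0.0504
```

Request:
step_arm(
  moves=[
    [[0, 0, 0], 0, 1],
  ],
)

```text
time: 7.98
eef_pos: [0.5865, -0.0349, 0.1425]
tcp_rot: [0.0, -0.692, 0.721, -0.0]
wrist_force: [3.1, -5.2, 3.0]
grip_width: 0.0504
```

Request:
step_arm(
  moves=[
    [[0, 0, 0], 0, 1],
  ],
)

```text
time: 8.07
eef_pos: [0.5865, -0.0349, 0.1425]
tcp_rot: [0.0, -0.692, 0.721, -0.0]
wrist_force: [1.8, -4.2, 2.7]
grip_width: 0.0503
```

Request:
step_arm(
  moves=[
    [[0, 0, 0], 0.015, 1],
    [[0, 0, 0], 0.015, 1],
    [[0, 0, 0], 0, 1],
  ],
)

```text
time: 8.32
eef_pos: [0.5865, -0.0349, 0.1424]
tcp_rot: [0.0, -0.704, 0.711, -0.0]
wrist_force: [4.5, -3.8, -0.2]
grip_width: 0.0505
```

Request:
step_arm(
  moves=[
    [[0, 0, 0], 0.015, 1],
    [[0, 0, 0], 0.015, 1],
    [[0, 0, 0], 0, 1],
  ],
)

```text
time: 8.57
eef_pos: [0.5865, -0.0349, 0.1423]
tcp_rot: [-0.0, 0.714, -0.7, 0.0]
wrist_force: [3.7, -4.3, 0.5]
grip_width: 0.0504
```

Force fell to about 0, which may be the notch. Testing with a small push (still short of the hard stop).

Request:
step_arm(
  moves=[
    [[0, 0, -0.0005], 0, 1],
    [[0, 0, -0.0005], 0, 1],
    [[0, 0, 0], 0, 1],
  ],
)

```text
time: 8.82
eef_pos: [0.5865, -0.0349, 0.1413]
tcp_rot: [-0.0, 0.714, -0.7, 0.0]
wrist_force: [4.4, -5.3, 0.0]
grip_width: 0.0503
```

```bash
python3 look.py pics/d3.png
```

```text
pos [ 0.5865 -0.0349  0.1413] yaw -1.552 F [ 4.25 -4.74 -0.5 ] T [-0.736 -0.763  0.151] w 0.0506657599833418 j6 1.453023157374266
```

View pics/d3.png

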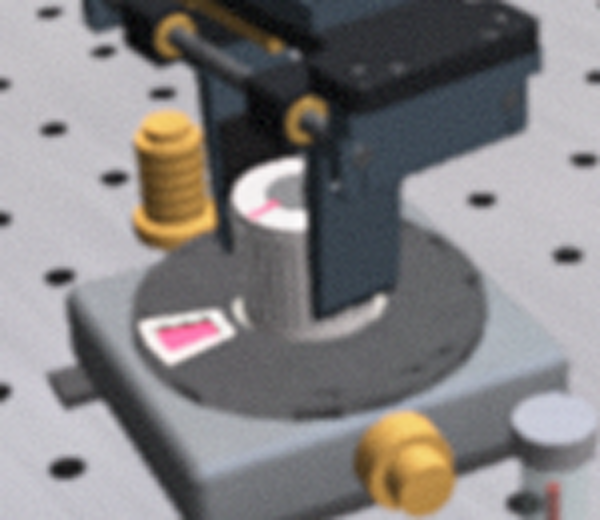

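The knob is about 6 mm down with almost no push, where the ring alone would give 7 N, so the pin is in the notch. Continuing in small steps.

Request:
step_arm(
  moves=[
    [[0, 0, -0.0005], 0, 1],
    [[0, 0, -0.0005], 0, 1],
    [[0, 0, 0], 0, 1],
  ],
)

```text
time: 9.12
eef_pos: [0.5865, -0.0349, 0.1403]
tcp_rot: [-0.0, 0.714, -0.7, 0.0]
wrist_force: [4.1, -4.5, -1.1]
grip_width: 0.0504
```

Request:
step_arm(
  moves=[
    [[0, 0, -0.0003], 0, 1],
    [[0, 0, -0.0003], 0, 1],
    [[0, 0, 0], 0, 1],
  ],
)

```text
time: 9.37
eef_pos: [0.5865, -0.0349, 0.1397]
tcp_rot: [-0.0, 0.714, -0.7, 0.0]
wrist_force: [4.2, -5.0, -0.3]
grip_width: 0.0506
```

Request:
step_arm(
  moves=[
    [[0, 0, -0.0003], 0, 1],
    [[0, 0, -0.0003], 0, 1],
    [[0, 0, 0], 0, 1],
  ],
)

```text
time: 9.62
eef_pos: [0.5865, -0.0349, 0.1391]
tcp_rot: [-0.0, 0.714, -0.7, 0.0]
wrist_force: [4.3, -5.3, -0.5]
grip_width: 0.0502
```

Request:
step_arm(
  moves=[
    [[0, 0, -0.0003], 0, 1],
    [[0, 0, -0.0003], 0, 1],
    [[0, 0, 0], 0, 1],
  ],
)

```text
time: 9.87
eef_pos: [0.5865, -0.0349, 0.1385]
tcp_rot: [-0.0, 0.714, -0.7, 0.0]
wrist_force: [4.2, -4.5, 0.1]
grip_width: 0.0502
```

Request:
step_arm(
  moves=[
    [[0, 0, -0.0005], 0, 1],
    [[0, 0, -0.0005], 0, 1],
    [[0, 0, -0.0005], 0, 1],
    [[0, 0, 0], 0, 1],
  ],
)

```text
time: 10.2
eef_pos: [0.5865, -0.0349, 0.137]
tcp_rot: [-0.0, 0.714, -0.7, 0.0]
wrist_force: [3.3, -4.1, -1.1]
grip_width: 0.0509
```

Request:
step_arm(
  moves=[
    [[0, 0, -0.0005], 0, 1],
    [[0, 0, -0.0005], 0, 1],
    [[0, 0, 0], 0, 1],
  ],
)

```text
time: 10.45
eef_pos: [0.5865, -0.0349, 0.136]
tcp_rot: [-0.0, 0.714, -0.7, 0.0]
wrist_force: [4.7, -5.3, -0.8]
grip_width: 0.0504
```

Request:
step_arm(
  moves=[
    [[0, 0, -0.0003], 0, 1],
    [[0, 0, -0.0003], 0, 1],
    [[0, 0, 0], 0, 1],
  ],
)

```text
time: 10.7
eef_pos: [0.5865, -0.0349, 0.1354]
tcp_rot: [-0.0, 0.714, -0.7, 0.0]
wrist_force: [4.4, -4.4, 0.5]
grip_width: 0.05
```

Request:
step_arm(
  moves=[
    [[0, 0, -0.0003], 0, 1],
    [[0, 0, -0.0003], 0, 1],
    [[0, 0, 0], 0, 1],
  ],
)

```text
time: 10.95
eef_pos: [0.5866, -0.0349, 0.1353]
tcp_rot: [-0.0, 0.714, -0.7, 0.0]
wrist_force: [0.2, -4.8, 8.3]
grip_width: 0.0507
```

```bash
python3 look.py pics/d4.png
```

```text
pos [ 0.5866 -0.0349  0.1353] yaw -1.552 F [-0.17 -5.    9.79] T [-0.707 -0.011  0.091] w 0.05049873318885555 j6 1.4530347717582348
```

View pics/d4.png

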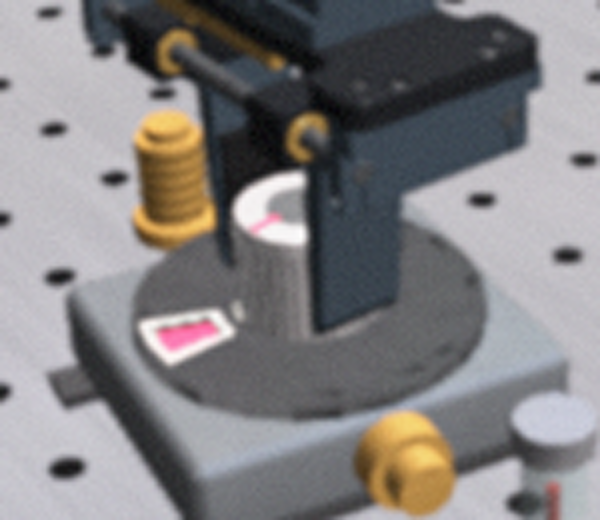

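Home: the force rises to about 9 N at 12 mm of travel and pink still fills the window. Releasing and rising.

Request:
step_arm(
  moves=[
    [[0, 0, 0], 0, 0.3],
    [[0, 0, 0], 0, -1],
    [[0, 0, 0], 0, -1],
    [[0, 0, 0], 0, -1],
    [[0, 0, 0], 0, -1],
    [[0, 0, 0], 0, -1],
    [[0, 0, 0], 0, -1],
    [[0, 0, 0], 0, -1],
  ],
)

```text
time: 11.67
eef_pos: [0.5861, -0.0346, 0.1346]
tcp_rot: [0.0, 0.713, -0.701, -0.0]
wrist_force: [-0.4, 0.2, -0.3]
grip_width: 0.0907
```

Request:
step_arm(
  moves=[
    [[0, 0, 0.01], 0, -1],
    [[0, 0, 0.02], 0, -1],
    [[0, 0, 0.03], 0, -1],
    [[0, 0, 0.03], 0, -1],
    [[0, 0, 0.03], 0, -1],
    [[0, 0, 0.03], 0, -1],
    [[-0.02, -0.03, 0.02], 0, -1],
    [[-0.02, -0.03, 0], 0, -1],
    [[-0.02, -0.03, 0], 0, -1],
    [[-0.01, -0.03, 0], 0, -1],
    [[0, -0.03, 0], 0, -1],
    [[0, -0.03, 0], 0, -1],
    [[0, -0.03, 0], 0, -1],
    [[0, 0, 0], 0, -1],
    [[0, 0, 0], 0, -1],
  ],
)

```text
time: 12.92
eef_pos: [0.5159, -0.2458, 0.3053]
tcp_rot: [-0.0, 0.713, -0.702, 0.0]
wrist_force: [0.8, 1.2, 1.2]
grip_width: 0.0916
```

```bash
python3 look.py pics/d5.png; python3 - <<'E'
from station import r
from h import *
p=r.snapshot("top"); im=p["pixels"]
cv2.imwrite("pics/c5.png",cv2.resize(im[195:335,260:480],(0,0),fx=3.6,fy=3.6,interpolation=cv2.INTER_CUBIC))
for n,z in [("tip",.01),("vial",.037),("strainer",.027)]:
    for d in r.trace(p,n)[:1]:
        c=np.argwhere(d["pixels"]).mean(0); print(n,round(d["conf"],2),ray(p,c[::-1],z).round(4))
E
```

```text
pos [ 0.5159 -0.2448  0.3051] yaw -1.554 F [ 0.26 -0.18 -0.41] T [ 0.012  0.048 -0.026] w 0.09103652655763417 j6 1.070089676111628
tip 0.55 [ 0.5905 -0.0431  0.01  ]
vial 0.58 [0.5829 0.1037 0.037 ]
strainer 0.8 [ 0.5613 -0.1795  0.027 ]
```

View pics/d5.png

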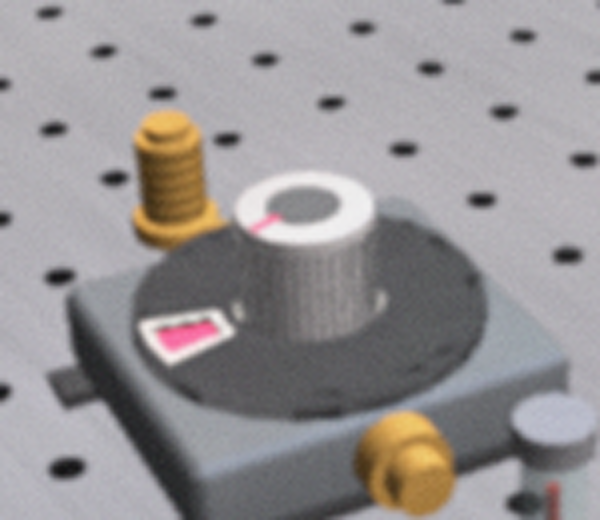

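View pics/c5.png

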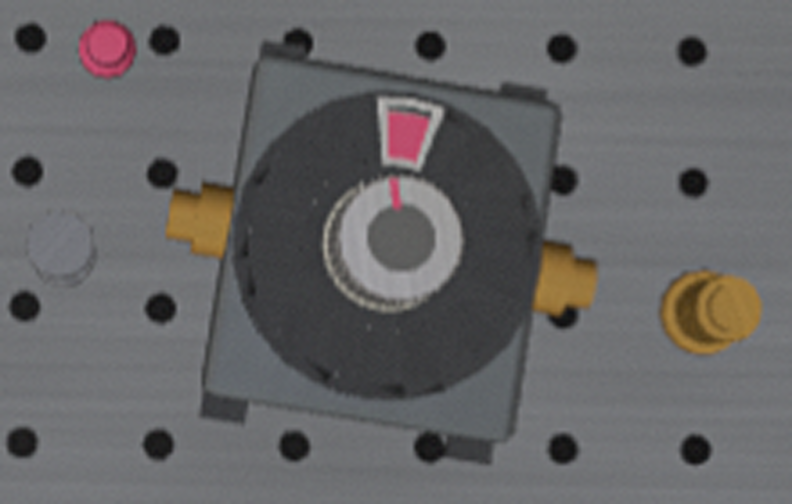

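Pink fills the window with nothing on the knob. The tip stands at (107,48) in the crop as before (the network mistook the regulator for it), and the vial and strainer are unmoved.

```bash
python3 -c "
from station import r
print(r.finish_job())"
```

```text
the job is handed in; nothing more can be done
None
```

I turned the knob about 1.2 rad clockwise until pink filled the window, then leaned on it lightly, about 5 mm down with about 3 N at the wrist. I then turned it slowly back until the push fell to about zero, which marked the notch at a dial angle of about 0.27 rad. From there I pressed it home with almost no force until the wrist force rose to about 9 N at 12 mm of travel, then let go, backed off and handed the job in at about 13 s.

**Last checks:**
- **Knob and dial:** both cameras show pink filling the window. In the scene picture the knob sits as low as it did before I released it.
- **Gripper:** it is open and clear of everything, with the wrist force at about zero.
- **Bystanders:** the vial and strainer measured within 1 mm of their starting places. For the tip, the network's last reading disagreed because it mistook the regulator for it, but the picture shows the tip exactly where it was.
- **Not measured:** the force on the pin itself can't be read. I judged it only from the wrist force, which stayed near 3 N off the notch.

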